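# Hold a charger over its recess in the storage case

### The arm

A 6-joint arm with a two-finger parallel gripper is mounted at the origin on a cart in front of the work surface, level with it; the furniture and walls round the work are solid. World frame = base frame: x ahead of the robot, y to its left, z up, the work surface at z = 0. Lengths are in m, angles in rad, forces in N, time in s.
With the tool pointing down it reaches from about 0.35 to 0.875 m from the base axis. Payload 15.5 kg.
Tool frame: the origin (TCP) lies at the centre of the arm's flange, where the gripper is bolted on; the fingertips stand 173 mm ahead of it and the grasp point (between the pads) lies 155 mm ahead of it; z points along the fingers, y is the line along which they close (so a half turn about z gives the same grasp; the last joint's range is limited). The gripper opens to 85 mm and grips with 20 to 120 N. Pads are 22 mm wide; open, the fingers measure 114 mm over their backs; the gripper's body (76 mm by 85 mm) begins 54 mm behind the grasp point. The pads swing forward as they close: fully open they stand 13 mm farther back than shut.
Start: joints at [-1.212, 0.494, 1.345, -0, 1.302, -0.096], TCP at [0.274, -0.562, 0.405] pointing down, gripper open.
Joint ranges: [-2.91, 2.91], [-0.82, 2.16], [0.22, 2.67], [-1.22, 4.37], [0.12, 2.79], [-3.08, 3.08]. Speed limits (rad/s): [1.89, 1.89, 2.57, 3.01, 3.01, 3.01].

### API

Orientations are given as a rotation vector (axis times angle).
In Python, from rig import manip, eoat, solver, monitor, capture, job_done gives the robot as it stands. The module is installed in compiled form; this text tells all that it offers. Calls block until the motion is done:
- manip.goto(position, orientation): joint-space move of the TCP to a pose.
- manip.servo_line(position, feed=0.15, frame=None, contact_N=None): straight line of the TCP; frame=None keeps the orientation; feed is the mean speed in m/s. With contact_N (N) it stops when the force on the tool has changed by that much, and returns True; else False.
- manip.move_joints(angles): joint-space move.
- eoat.grip(opening, squeeze=None): finger opening in m; squeeze is the grip in N (None keeps the last); returns when the fingers have stopped.
- manip.wait(seconds).
- solver.inverse_kinematics(position, orientation): joint angles nearest the present ones, or None.
- monitor.state(): the state.
- capture(name): name is "side" or "top"; returns a dict with "image" (480x640x3 uint8, red, green, blue), "range_z" (480x640 float32, m along the optical axis (not along the pixel's ray), 0 where there is no reading), "intrinsics" (3x3 intrinsics, pixels), "R" (3x3) and "t" (3): a world point X has camera coordinates R X + t. Camera axes: x right, y down, z forward; pixel columns grow to the right and rows downward; lengths in m; the calibration is good to about 2 mm. A picture is of the moment at which its call begins.
A pose or a line that the arm cannot do raises manip.Unreachable and nothing moves.
- job_done(): hands the job in; it is judged then, once.
The state is a dict: "t": time; "joint_positions": joint angles; "qvel": joint speeds; "joint_torque": joint torques, N m; "tool_pos": TCP position; "tool_rot": TCP orientation; "wrist_force": force on the tool from outside, world axes, zero at the start; "wrist_torque": the same for the moment, N m; "width": finger opening in m; "gripper_force": force on a finger pad.
Only numpy, scipy, OpenCV 4.12 (cv2) and the standard library are available. Lean on these libraries where they do the work, as an engineer would, in place of code of your own. Each camera call takes 0.05 s, during which the arm holds its last target. There are 200 camera calls.

### The job

Open the lid of the storage case until it rests back on its stop. Then pick up the laptop charger, bring it across to the case without shifting the books, the glue stick or the stapler or knocking the charger against them, and hold it level and still about two centimetres above the rim of the case's large recess, centred and lined up so that it could be lowered straight in. Do not let the charger touch the case and do not put it down: finish while still holding it there, so that I can check the fit.

Things in the scene. Friction and masses are not known exactly. Their poses are not given: they have to be found in the camera images.
- case: Black hard-shell storage case fixed to the desk, 140 (x) x 160 (y) x 43 mm high, 52 mm with the lid shut. Walls 4 mm; a grey insert 1 mm below the rim has one large recess for the charger at +y and two small pockets (45 x 32 mm) at -y. Origin: centre of the underside, on the desk; z up, x towards the hinged side (away from the robot, within 0.3 rad).
- recess (a point): Centre of the large recess's mouth at the height of the case rim, 43 mm above the desk; fixed in the case at x 0, y +28 mm from its origin, axes as the case. The recess is 117 mm along the case's x, 57 mm along its y and 27 mm deep: the charger's long axis goes along the case's x.
- case_lid (a joint): Lid angle, rad: 0 shut, 1.92 fully open, leaning back on its stop. The 140 g lid turns about the case's y axis through lid_hinge with little friction: let go before 1.6 it may fall shut, beyond 1.7 it falls back on to its stop. Shut, the panel lies 2 to 9 mm above the hinge line; it reaches 142 mm from it and is 162 mm wide.
- lid_hinge (a point): Point on the hinge axis of the lid, in the middle of the case's hinged side, 43 mm above the desk; fixed in the case at x +70 mm, axes as the case.
- lid_tab (a point): Grip point on the lid's upright steel pull tab, 28 mm above the lid's face, 80 mm above the desk when shut, 126 mm from the hinge axis; moves with the lid, axes as the lid. Tab: 10 mm thick along the case's y, 18 mm wide, 41 mm high. Pinched across the 10 mm with fingers pointing down, it turns between them as the lid lifts, so the gripper need not tilt.
- charger: Black laptop power brick, a plain box 45 (x) x 105 (y, long axis) x 26 mm high, about 0.24 kg, lying loose on the desk. Origin: centre of its underside; z up. Either way round is right in the recess.
- book_low: Orange paperback, 126 x 198 x 22 mm, lying on the desk between charger and case, with the black book on it. Origin: centre of the underside. Leave alone.
- book_top: Thick black paperback, 126 x 185 x 36 mm, lying on the orange one, its top 58 mm above the desk. Origin: centre of the underside. Leave alone.
- glue_stick: Glue stick standing upright on the desk in front of the books, diameter 25 mm, 90 mm high. Origin: centre of its foot. Leave alone.
- stapler: Red and black stapler, 34 x 136 x 50 mm, lying behind the books. Origin: centre of the underside. Leave alone.
Mind the look-alikes: they are no part of the job. Several things have the shape of the case; the one meant has the colours described above.

How it is judged:
By the outcome, as a careful person would: the job done as asked, in the order asked, and still so for the second after the job is handed in, while the arm keeps its last pose, push and grip.
It also fails if it takes over 59 s, if anything falls off the work surface, if the arm or the gripper's body presses on something with over 40 N, if the wrist force passes 120 N, or if a joint passes its speed limit or range.

## Working session

There is one attempt and no reset: what is moved stays moved. The work goes in short steps, each a Python script; the robot and the scene stay as the last script left them, time stands still between calls to the robot, and variables do not carry over. Pictures are saved under pics/ and viewed, at most 10 in all, crops included, and the job is handed in when it is done.

```bash
mkdir -p pics
cat > h.py <<'E'
import numpy as np, cv2
from rig import manip, eoat, solver, monitor, capture, job_done
def save(n,img): cv2.imwrite('pics/'+n,cv2.cvtColor(np.ascontiguousarray(img),cv2.COLOR_RGB2BGR))
def ray(c,u,v,z):
    C=-c["R"].T@c["t"]; d=c["R"].T@np.linalg.solve(c["intrinsics"],[u,v,1.0]); return C+d*(z-C[2])/d[2]
def cloud(c):
    K=c["intrinsics"];Z=c["range_z"].astype(float);v,u=np.mgrid[:480,:640]
    P=np.stack([(u-K[0,2])/K[0,0]*Z,(v-K[1,2])/K[1,1]*Z,Z],-1)
    W=(P-c["t"])@c["R"]; W[Z==0]=np.nan; return W
E
python3 - <<'E'
from h import *
for n in("top","side"):
    c=capture(n); save(n+'0.png',c["image"]); print(n,c["intrinsics"].round(1).tolist(),(-c["R"].T@c["t"]).round(3),c["R"].round(2).tolist())
s=monitor.state();print(s["t"],s["tool_pos"],s["tool_rot"],s["width"])
E
```

```text
top [[536.4, 0.0, 318.9], [0.0, 536.4, 243.7], [0.0, 0.0, 1.0]] [ 0.45  -0.119  1.061] [[0.02, -1.0, 0.01], [-1.0, -0.02, -0.05], [0.05, -0.01, -1.0]]
side [[486.4, 0.0, 327.1], [0.0, 486.4, 240.7], [0.0, 0.0, 1.0]] [0.356 0.665 0.635] [[-0.99, -0.14, -0.02], [-0.06, 0.57, -0.82], [0.13, -0.81, -0.58]]
0.1 [ 0.27393624 -0.56163255  0.40415157] [-3.06002358e+00 -7.06455067e-01  2.56431083e-04] 0.0852720909190092
```

View pics/top0.png

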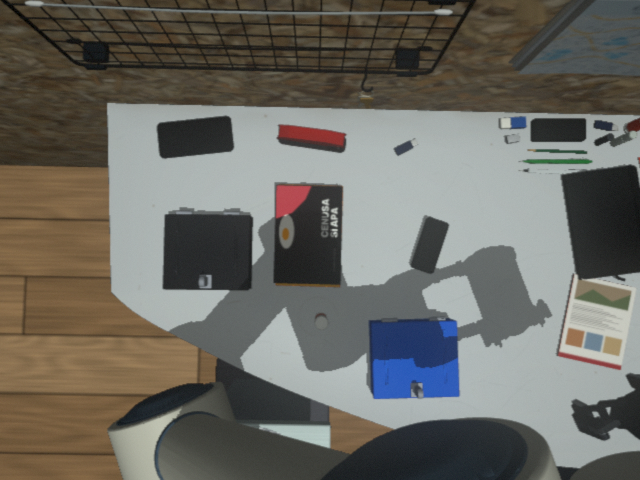

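View pics/side0.png

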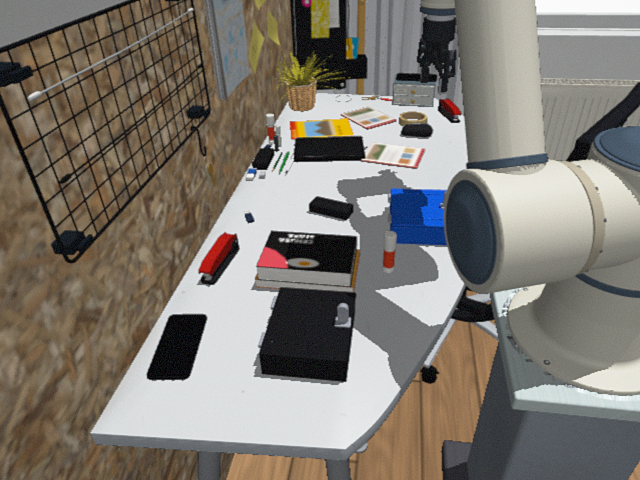

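The top view shows these:
- **Case candidates:** the black case at (208,250), with its tab at (205,281) and hinge at the top edge, and a blue look-alike at (414,358). I choose the black one.
- **Charger candidates:** a brick at (430,244), a flat pad at (195,137), a flat dark item at (558,130) and a big dark book at (605,220). I choose (430,244), since its roughly 23x54 px matches 45x105 mm.

Next I measure by depth and colour, and check the choice in one crop.

```bash
cat >> h.py <<'E'
def rect(m):
    cs,_=cv2.findContours(m.astype(np.uint8),cv2.RETR_EXTERNAL,cv2.CHAIN_APPROX_NONE)
    return cv2.minAreaRect(max(cs,key=cv2.contourArea))
def toprect(c,W,box,z,tol,extra=None):
    """box u0,u1,v0,v1; cells with height near z -> world rect (centre, size, angle of long side)"""
    m=np.zeros((480,640),bool);u0,u1,v0,v1=box
    m[v0:v1,u0:u1]=np.abs(W[v0:v1,u0:u1,2]-z)<tol
    if extra is not None:m&=extra
    (b)=cv2.boxPoints(rect(m)); p=np.array([ray(c,u,v,z)[:2] for u,v in b])
    e=[p[1]-p[0],p[2]-p[1]]; e.sort(key=np.linalg.norm)
    return p.mean(0),np.linalg.norm(e[1]),np.linalg.norm(e[0]),np.arctan2(e[1][1],e[1][0])
E
python3 - <<'E'
from h import *
c=capture("top");W=cloud(c)
for n,b in dict(case=(150,265,200,300),book=(265,350,175,295),chg=(400,460,205,285),pad=(150,240,110,165),glue=(305,335,305,335),stap=(270,355,115,160)).items():
    r=W[b[2]:b[3],b[0]:b[1],2]; print(n,"z pct",np.nanpercentile(r,[5,50,75,95,99.5]).round(3))
for n,b,z,t in(("case",(150,265,200,300),.052,.008),("book",(265,350,175,295),.058,.012),("chg",(400,460,205,285),.026,.009),("glue",(300,340,300,340),.09,.02),("stap",(270,355,115,160),.045,.025),("tab",(190,220,265,300),.093,.02)):
    try:print(n,[np.round(x,4) for x in toprect(c,W,b,z,t)])
    except Exception as e:print(n,e)
for u,v in((205,281),):print(W[v-8:v+9:2,u-8:u+9:2,2].round(3))
a=cv2.resize(c["image"][200:300,150:265],None,fx=4,fy=4);b=cv2.resize(c["image"][200:300,385:470],None,fx=4,fy=4)
save('crop.png',np.hstack([a,b]))
E
```

```text
case z pct [-0.002  0.05   0.052  0.055  0.085]
book z pct [-0.002  0.055  0.057  0.059  0.061]
chg z pct [-0.002  0.001  0.022  0.028  0.03 ]
pad z pct [-0.002  0.005  0.008  0.01   0.012]
glue z pct [-0.003  0.001  0.004  0.091  0.093]
stap z pct [-0.003  0.002  0.033  0.046  0.049]
case [array([0.483 , 0.0811]), np.float64(0.1634), np.float64(0.1467), np.float64(-1.5497)]
book [array([ 0.5164, -0.1094]), np.float64(0.1845), np.float64(0.1264), np.float64(0.0006)]
chg [array([ 0.5029, -0.3456]), np.float64(0.104), np.float64(0.046), np.float64(-0.3103)]
glue [array([ 0.356 , -0.1366]), np.float64(0.0251), np.float64(0.0234), np.float64(-3.1226)]
stap [array([ 0.7066, -0.1114]), np.float64(0.1298), np.float64(0.0342), np.float64(-1.7363)]
tab [array([0.4247, 0.0785]), np.float64(0.0161), np.float64(0.0125), np.float64(-3.1117)]
[[0.053 0.052 0.05  0.053 0.047 0.051 0.054 0.052 0.054]
 [0.054 0.052 0.056 0.055 0.059 0.056 0.057 0.052 0.053]
 [0.053 0.088 0.086 0.09  0.075 0.055 0.051 0.053 0.051]
 [0.054 0.093 0.092 0.092 0.078 0.056 0.058 0.053 0.053]
 [0.053 0.093 0.092 0.092 0.077 0.055 0.056 0.052 0.055]
 [0.056 0.095 0.092 0.09  0.076 0.058 0.056 0.052 0.055]
 [0.055 0.09  0.093 0.09  0.071 0.054 0.056 0.051 0.049]
 [0.051 0.055 0.054 0.058 0.056 0.054 0.057 0.051 0.054]
 [0.049 0.05  0.05  0.052 0.051 0.053 0.049 0.052 0.053]]
```

View pics/crop.png

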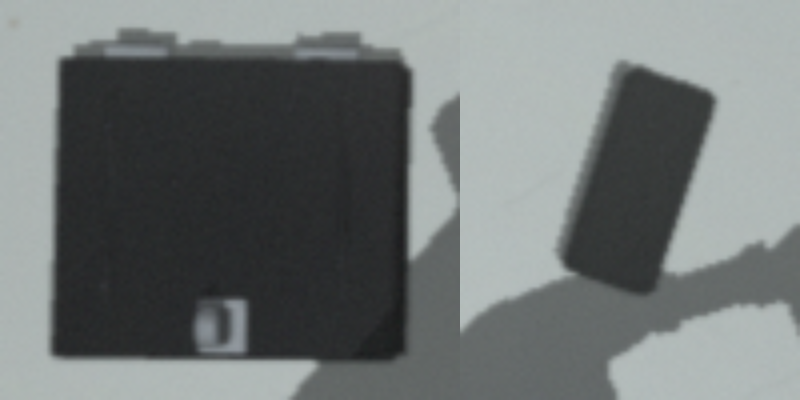

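The crop shows the closed black case with its steel tab near the front edge, and the charger as a plain box yawed about -0.31 rad. Next I grip the tab and swing the lid open along the arc.

```bash
cat >> h.py <<'E'
from scipy.spatial.transform import Rotation as Ro
def down(yaw): return (Ro.from_euler('z',yaw)*Ro.from_euler('x',np.pi)).as_rotvec()  # tool x along yaw
def st(tag=""):
    s=monitor.state();print(tag,"t",round(s["t"],2),"p",np.round(s["tool_pos"],4),"F",np.round(s["wrist_force"],1),"w",round(s["width"],4),"gf",np.round(s["gripper_force"],1),"j6",round(s["joint_positions"][5],2));return s
E
python3 - <<'E'
from h import *
yaw=.021; tab=np.array([.4247,.0785]); hd=np.array([np.cos(yaw),np.sin(yaw)])
hinge=tab+.126*hd
ors=[]
for y in(yaw,yaw+np.pi):
    q=solver.inverse_kinematics([*tab,.30],down(y)); ors.append((9 if q is None else abs(q[5]),y)); print(y,None if q is None else np.round(q,2))
o=down(min(ors)[1])
eoat.grip(.06)
manip.goto([*tab,.335],o); st()
print(manip.servo_line([*tab,.237],feed=.1,contact_N=15)); st()
eoat.grip(.0,30); st("grip")
r=np.hypot(.126,.037);p0=np.arctan2(.037,.126)
for i,th in enumerate(np.linspace(0,1.87,14)[1:]):
    a=p0+th; xy=hinge-r*np.cos(a)*hd
    manip.servo_line([*xy,.043+r*np.sin(a)+.157],feed=.1)
    if i%3==0: st(round(th,2))
s=st("end")
E
```

```text
0.021 [ 0.04  0.39  1.93 -0.    0.83  1.59]
3.162592653589793 [ 0.04  0.39  1.93  0.    0.83 -1.55]
 t 2.88 p [0.4251 0.0781 0.3351] F [ 0.4 -0.7 -0.1] w 0.0602 gf 0.0 j6 -1.55
False
 t 4.02 p [0.4249 0.0785 0.2374] F [0.3 0.3 0.2] w 0.0602 gf 0.0 j6 -1.55
grip t 4.56 p [0.4246 0.0801 0.2373] F [-2.4 39.3  5.4] w 0.0098 gf 30.1 j6 -1.55
0.14 t 4.9 p [0.4314 0.0802 0.2552] F [-1.7 35.1 -0.1] w 0.0092 gf 29.8 j6 -1.55
0.58 t 5.92 p [0.4652 0.0807 0.3   ] F [-1.8 24.1  1.9] w 0.0094 gf 30.4 j6 -1.55
1.01 t 6.95 p [0.5146 0.0814 0.3265] F [-2.2 14.8  4.2] w 0.0092 gf 30.5 j6 -1.55
1.44 t 7.97 p [0.571  0.0822 0.33  ] F [-0.3  7.1  4.9] w 0.0095 gf 31.0 j6 -1.55
1.87 t 9.0 p [0.624  0.0828 0.3098] F [3.1 3.2 6. ] w 0.0093 gf 33.1 j6 -1.55
end t 9.0 p [0.624  0.0828 0.3098] F [3.1 3.2 6. ] w 0.0093 gf 33.1 j6 -1.55
```

Run:
```python
from h import *
p=monitor.state()["tool_pos"]
eoat.grip(.05); manip.wait(.3); st("rel")
manip.servo_line([p[0],p[1],.40],feed=.15)
cx,cy,a=.5029,-.3456,-.3103
for y in (a,a+np.pi):
    q=solver.inverse_kinematics([cx,cy,.32],down(y)); print(y,None if q is None else np.round(q,2))
manip.goto([.40,-.30,.40],down(a+np.pi)); st()
c=capture("top"); save('top1.png',c["image"]); np.savez('c1.npz',**c)
W=cloud(c); print("charger",toprect(c,W,(400,460,205,285),.026,.009))
```

```text
rel t 9.77 p [0.6231 0.0827 0.3095] F [-0.1 -0.  -0.8] w 0.05 gf 0.0 j6 -1.55
-0.3103 [-0.7   0.56  1.48  0.    1.1   1.18]
2.8312926535897933 [-0.7   0.56  1.48 -0.    1.1  -1.96]
 t 12.14 p [ 0.4006 -0.2996  0.4   ] F [-0.3 -0.2  0. ] w 0.05 gf 0.0 j6 -2.02
charger (array([ 0.50276568, -0.3459135 ]), np.float64(0.10398351085242746), np.float64(0.04541479371326506), np.float64(-0.3103441906054313))
```

View pics/top1.png

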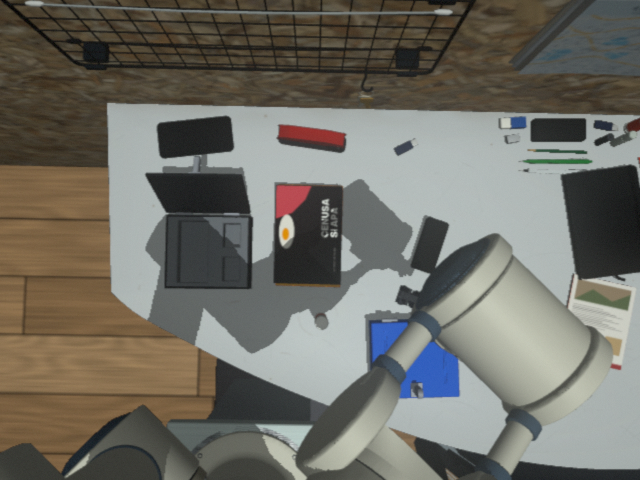

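The lid is fully back on its stop at around (200,190). The open case shows the large recess on the left (195,252) and the two pockets on the right. The charger at (430,244) has not moved. Now I measure the case from the insert and the rim.

Run:
```python
from h import *
c=dict(np.load('c1.npz'));W=cloud(c)
g=cv2.cvtColor(c["image"],cv2.COLOR_RGB2GRAY).astype(int)
print("row252",list(zip(range(160,260),g[246:258,160:260].mean(0).astype(int))))
print("col195 v",list(zip(range(208,296),g[208:296,190:200].mean(1).astype(int))))
print("zrow",(np.nanmean(W[246:258,160:258,2],0)*1000).astype(int).tolist())
print("zcol",(np.nanmean(W[208:294,190:200,2],1)*1000).astype(int).tolist())
save('crop2.png',np.clip(cv2.resize(c["image"][160:300,140:265],None,fx=4,fy=4,interpolation=cv2.INTER_CUBIC).astype(float)*2,0,255).astype(np.uint8))
```

```text
row252 [(160, np.int64(101)), (161, np.int64(101)), (162, np.int64(100)), (163, np.int64(100)), (164, np.int64(92)), (165, np.int64(64)), (166, np.int64(38)), (167, np.int64(51)), (168, np.int64(60)), (169, np.int64(61)), (170, np.int64(61)), (171, np.int64(61)), (172, np.int64(61)), (173, np.int64(61)), (174, np.int64(60)), (175, np.int64(60)), (176, np.int64(58)), (177, np.int64(50)), (178, np.int64(43)), (179, np.int64(41)), (180, np.int64(47)), (181, np.int64(56)), (182, np.int64(59)), (183, np.int64(60)), (184, np.int64(61)), (185, np.int64(60)), (186, np.int64(60)), (187, np.int64(60)), (188, np.int64(61)), (189, np.int64(60)), (190, np.int64(60)), (191, np.int64(61)), (192, np.int64(60)), (193, np.int64(60)), (194, np.int64(60)), (195, np.int64(59)), (196, np.int64(60)), (197, np.int64(60)), (198, np.int64(60)), (199, np.int64(60)), (200, np.int64(60)), (201, np.int64(60)), (202, np.int64(60)), (203, np.int64(60)), (204, np.int64(60)), (205, np.int64(60)), (206, np.int64(60)), (207, np.int64(57)), (208, np.int64(59)), (209, np.int64(59)), (210, np.int64(60)), (211, np.int64(60
[... 2918 characters left out ...]
 42, 40, 42, 41, 41, 41, 41, 40, 42, 42, 39, 32, 24, 17, 15, 15, 15, 16, 16, 15, 16, 16, 15, 16, 15, 15, 15, 15, 15, 16, 16, 15, 16, 16, 14, 16, 16, 16, 15, 16, 23, 41, 42, 42, 43, 40, 41, 41, 42, 41, 41, 41, 41, 41, 41, 41, 39, 37, 37, 37, 37, 37, 37, 37, 37, 37, 36, 37, 37, 37, 36, 37, 39, 42, 41, 42, 42, 42, 42, 42, 44, 42, 40, 23, 7, 0, 0, 0, 0, 0, 0]
zcol [61, 60, 55, 51, 47, 7, 8, 43, 41, 41, 42, 41, 40, 24, 15, 15, 16, 15, 15, 15, 16, 16, 16, 16, 15, 15, 15, 15, 16, 15, 17, 15, 15, 15, 16, 16, 16, 16, 17, 16, 16, 16, 16, 15, 15, 15, 15, 16, 15, 15, 16, 15, 17, 15, 15, 16, 15, 14, 15, 16, 16, 15, 16, 15, 15, 15, 16, 15, 15, 15, 15, 15, 15, 16, 39, 42, 41, 42, 42, 43, 25, 0, 0, 0, 1, 0]
```

View pics/crop2.png

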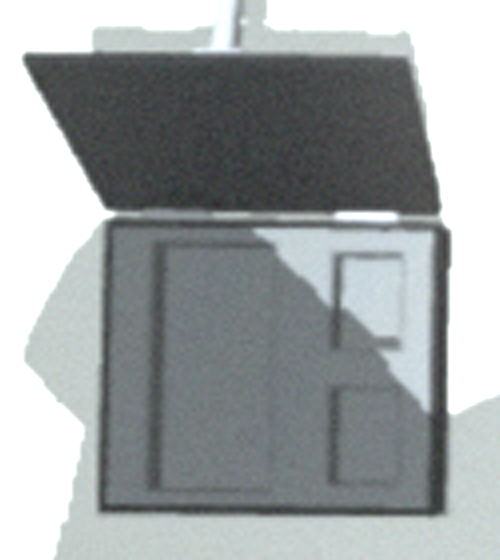

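```bash
cat > meas.py <<'E'
from h import *
def cross(a,thr,rising,off):
    for i in range(len(a)-1):
        if (a[i]<thr<=a[i+1]) if rising else (a[i]>=thr>a[i+1]): return off+i+(thr-a[i])/(a[i+1]-a[i])
    return np.nan
def meas(c):
    g=cv2.cvtColor(c["image"],cv2.COLOR_RGB2GRAY).astype(float); z=.042
    L=[(cross(g[v,165:172],48,True,165),v) for v in range(222,282)]
    Bt=[(u,cross(g[282:289,u],48,False,282)) for u in range(172,240)]
    Tp=[(u,cross(g[214:220,u],48,True,214)) for u in range(172,205)]
    Rt=[(cross(g[v,242:252],50,False,242),v) for v in range(266,282)]
    out={}
    for n,e in dict(L=L,B=Bt,T=Tp,R=Rt).items():
        p=np.array([ray(c,u,v,z)[:2] for u,v in e if u==u and v==v])
        vx,vy,x,y=cv2.fitLine(p.astype(np.float32),cv2.DIST_HUBER,0,.001,.001).ravel().astype(float)
        out[n]=(np.array([x,y]),np.arctan(vy/vx) if n in"LR" else np.arctan(-vx/vy),len(p))
    for n,o in out.items():print(n,o[0].round(4),round(o[1],4),o[2])
    yaw=(out["L"][1]+out["B"][1])/2; ex=np.array([np.cos(yaw),np.sin(yaw)]);ey=np.array([-ex[1],ex[0]])
    l,r,b,t=out["L"][0]@ey,out["R"][0]@ey,out["B"][0]@ex,out["T"][0]@ex
    print("insert w",l-r,"(.152) len",t-b,"(.132)")
    return (t+b)/2*ex+(l+r)/2*ey,yaw
if __name__=="__main__":
    c=dict(np.load('c1.npz')); C,yaw=meas(c); print("case",C,yaw)
    print("recess",C+.028*np.array([-np.sin(yaw),np.cos(yaw)]))
    # direct: mouth edges
    P=lambda u,v:ray(c,u,v,.042)[:2].round(4)
    print(P(177,252),P(206.8,252),P(195,220),P(195,281.8))
E
python3 meas.py
```

```text
L [0.4788 0.156 ] 0.0101 60
B [0.4151 0.0951] 0.0039 68
T [0.546  0.1224] 0.011 33
R [0.4401 0.0039] -0.0172 16
insert w 0.15178108198806228 (.152) len 0.13115358118616693 (.132)
case [0.48074204 0.08011141] 0.006995893692357593
recess [0.48054616 0.10811073]
[0.4782 0.1369] [0.4793 0.0806] [0.5396 0.1048] [0.4225 0.1012]
```

The recess is about (0.481, 0.108) with a yaw of about 0.01, and the insert measures 152 x 131 mm, which fits. Next I grasp the charger.

Run:
```python
from h import *
x,y,a=.5028,-.3459,-.3103; o=down(a+np.pi)
eoat.grip(.066)
manip.goto([x,y,.30],o)
manip.servo_line([x,y,.20],feed=.12)
hit=manip.servo_line([x,y,.173],feed=.04,contact_N=6); s=st("low"); print(hit)
if hit: manip.servo_line([x,y,s["tool_pos"][2]+.005],feed=.04)
eoat.grip(.0,60); st("grip")
manip.servo_line([x,y,.25],feed=.08); manip.wait(.2); st("lift")
manip.servo_line([x,y,.36],feed=.15); st("up")
c=capture("side"); save('side2.png',c["image"][:,150:600])
```

```text
low t 14.96 p [ 0.5028 -0.3459  0.1731] F [-0.8  0.9  0.8] w 0.0658 gf 0.0 j6 -1.96
False
grip t 15.3 p [ 0.5029 -0.346   0.1735] F [-1.2  1.3  4.9] w 0.044 gf 62.5 j6 -1.96
lift t 16.61 p [ 0.5027 -0.3458  0.2495] F [-0.7  0.1 -2.9] w 0.0437 gf 61.4 j6 -1.96
up t 17.49 p [ 0.5025 -0.3457  0.3591] F [ 0.1  0.8 -3.2] w 0.0438 gf 61.4 j6 -1.96
```

View pics/side2.png

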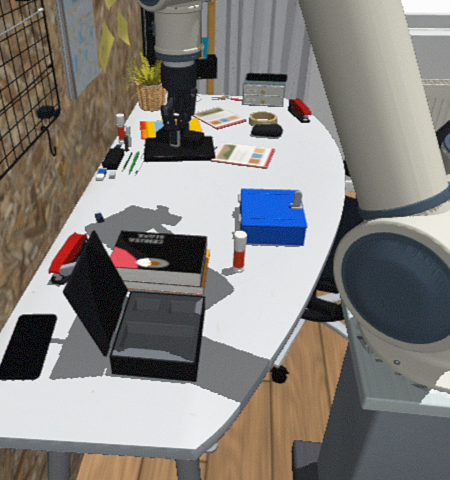

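The charger is off the desk in the gripper: width is 44 mm and the force change is about 3 N. The case stands open, and the other things are unmoved. Now I carry it across to above the recess.

Run:
```python
from h import *
o=down(.010+np.pi); X=[.4808,.109]
manip.servo_line([*X,.36],feed=.18,frame=o); st("above")
manip.servo_line([*X,.27],feed=.1); manip.wait(.3); st("mid")
t=capture("top");s=capture("side"); np.savez('t2.npz',**t);np.savez('s2.npz',**s)
a=cv2.resize(t["image"][160:310,130:280],(600,600),interpolation=cv2.INTER_CUBIC)
save('t2.png',np.clip(a*1.7,0,255).astype(np.uint8))
b=cv2.resize(s["image"][180:400,220:420],None,fx=2.7,fy=2.7,interpolation=cv2.INTER_CUBIC)
save('s2.png',np.clip(b*1.7,0,255).astype(np.uint8))
```

```text
above t 20.23 p [0.4809 0.1086 0.36  ] F [ 0.2 -0.  -2.5] w 0.0439 gf 61.4 j6 -1.48
mid t 21.57 p [0.4809 0.109  0.2703] F [-0.7 -0.2 -4.3] w 0.0439 gf 61.4 j6 -1.48
```

View pics/t2.png

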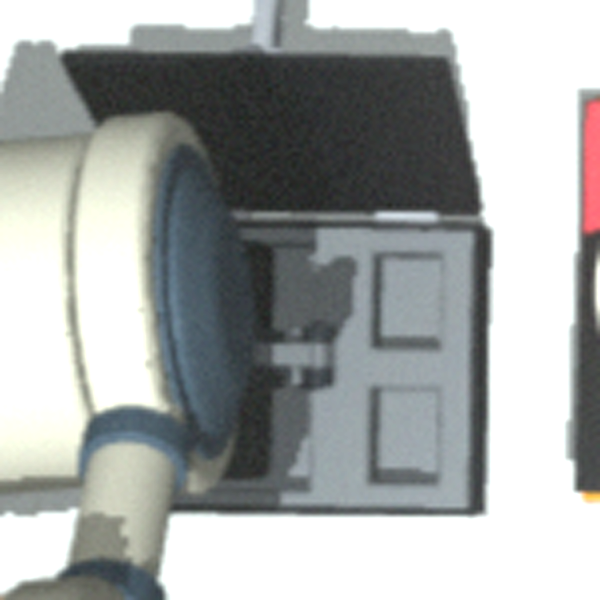

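View pics/s2.png

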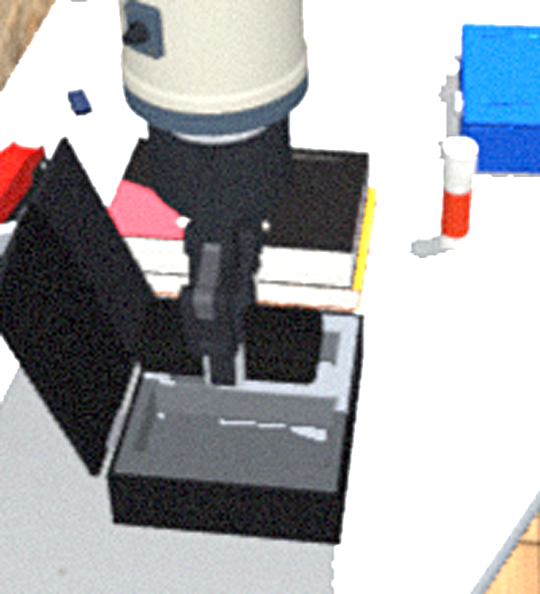

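The charger is held level over the recess. In the top crop its right edge is near column 273, rows 240–480. In the side crop it spans roughly columns 145–325, rows 305–380, clear of the lid and rim. I check its position in the depth clouds.

Run:
```python
from h import *
s=dict(np.load('s2.npz'));t=dict(np.load('t2.npz'))
W=cloud(s)
# +y face in side view
m=(abs(W[...,1]-.131)<.012)&(W[...,2]>.085)&(W[...,2]<.13)&(abs(W[...,0]-.48)<.065)
P=W[m]; 
near=abs(P[:,0]-.481)>.022   # off the finger
Q=P[near]; print("face n",len(Q),"y med",np.median(Q[:,1]))
A=np.c_[Q[:,0]-.481,Q[:,2]-.11,np.ones(len(Q))]; k=np.linalg.lstsq(A,Q[:,1],rcond=None)[0]; print("slope y/x,y/z,y0",k.round(4))
print("x range",np.percentile(Q[:,0],[.5,2,98,99.5]).round(4))
f=Q[abs(Q[:,1]-np.median(Q[:,1]))<.004]
for lo,hi in((.43,.455),(.505,.53)):
    q=f[(f[:,0]>lo)&(f[:,0]<hi)]; print(lo,"z",np.percentile(q[:,2],[1,5,95,99]).round(4),"y",np.median(q[:,1]).round(4))
# top view: right edge of the charger
T=cloud(t)
m=(T[...,2]>.085)&(T[...,2]<.13)&(abs(T[...,0]-.48)<.065)&(T[...,1]<.125)&(T[...,1]>.06)
q=T[m&(abs(T[...,0]-.48)>.022)]; print("top n",len(q),"y min",np.percentile(q[:,1],[1,3,5]).round(4),"x",np.percentile(q[:,0],[1,3,97,99]).round(4),"z",np.percentile(q[:,2],[5,50,95]).round(4))
for lo,hi in((.43,.455),(.505,.53)):
    r=q[(q[:,0]>lo)&(q[:,0]<hi)]; print(lo,np.percentile(r[:,1],[2,5]).round(4),len(r))
# recess in side view: insert inner mouth edges, case rim
m=(abs(W[...,2]-.042)<.0025)&(abs(W[...,0]-.48)<.085)&(W[...,1]>.12)&(W[...,1]<.175)
R=W[m]; print("rim y max",np.percentile(R[:,1],[90,97,99]).round(4)); R=R[R[:,1]>.14]
print("rim x",np.percentile(R[:,0],[1,3,97,99]).round(4))
```

```text
face n 593 y med 0.12930874029284042
slope y/x,y/z,y0 [ 0.0111 -0.2677  0.1291]
x range [0.4274 0.4285 0.5292 0.5305]
0.43 z [0.0986 0.1003 0.1211 0.1228] y 0.1296
0.505 z [0.0991 0.0997 0.1216 0.1223] y 0.1303
top n 265 y min [0.0848 0.0851 0.0853] x [0.4292 0.4294 0.531  0.5326] z [0.1076 0.1206 0.1244]
0.43 [0.0848 0.085 ] 134
0.505 [0.0856 0.0856] 83
rim y max [0.1598 0.1612 0.1619]
rim x [0.4104 0.413  0.5472 0.5522]
```

Camera against camera, the charger agrees with the recess to about 1 mm in position and 0.01 rad in yaw. Next I lower it to 2 cm above the rim, check and hand in.

Run:
```python
from h import *
manip.servo_line([.4813,.1094,.2365],feed=.05); manip.wait(1.0); s=st("final")
print(np.round(s["tool_rot"],3),np.abs(s["qvel"]).max())
W=cloud(capture("side"))
m=(W[...,1]>.12)&(W[...,1]<.133)&(W[...,2]>.05)&(W[...,2]<.10)&(abs(W[...,0]-.48)<.06)&(abs(W[...,0]-.48)>.022)
q=W[m]
for lo,hi in((.43,.455),(.505,.53)):
    r=q[(q[:,0]>lo)&(q[:,0]<hi)];print("z",np.percentile(r[:,2],[1,4,97]).round(4),"y",np.median(r[:,1]).round(4))
print("x",np.percentile(q[:,0],[1,99]).round(4))
job_done()
```

```text
final t 23.49 p [0.4813 0.1094 0.2365] F [ 0.7 -0.5 -3.4] w 0.0441 gf 61.4 j6 -1.48
[ 0.016 -3.142 -0.   ] 0.002052438462892234
z [0.0648 0.0662 0.0885] y 0.1296
z [0.0647 0.0665 0.0888] y 0.1303
x [0.4279 0.5307]
the job is handed in; nothing more can be done
```

The lid is open on its stop, and I handed the job in at 23.5 s with the charger held level and still about 2 cm above the rim of the large recess, centred to about 1 mm and lined up; the books, glue stick and stapler were not touched, judging by the path and the pictures.

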